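Lock the winder's gear cover with the square key

ROBOT

A 6-joint arm with a two-finger parallel gripper is mounted at the origin on the work surface. World frame = base frame: x ahead of the robot, y to its left, z up, the work surface at z = 0. Lengths are in m, angles in rad, forces in N, time in s.
With the tool pointing down it reaches from about 0.35 to 1 m from the base axis. Payload 7.1 kg.
Tool frame: the origin (TCP) lies at the very end of the fingers, on their centre line; the grasp point (between the pads) lies 19 mm behind it; z points along the fingers, x is the direction in which the jaws open and shut, and the axes are right-handed (so a half turn about z gives the same grasp; the last joint's range is limited). The gripper opens to 85 mm and grips with 20 to 120 N. Pads are 22 mm wide; open, the fingers measure 114 mm over their backs; the gripper's body (76 mm by 85 mm) begins 54 mm behind the grasp point. The pads swing forward as they close: fully open they stand 13 mm farther back than shut.
Start: joints at [1.196, 0.423, 1.63, -0, 1.089, -0.019], TCP at [0.218, 0.586, 0.196] pointing down, gripper open.
Joint ranges: [-3, 3], [-0.9, 2.11], [0.09, 2.58], [-1.31, 4.45], [0.11, 2.69], [-2.54, 2.54]. Speed limits (rad/s): [2.39, 2.39, 3.01, 3.14, 3.14, 3.14].

INTERFACE

Orientations are given as [roll, pitch, yaw] about the fixed x, y, z axes, in that order (R = Rz(yaw) Ry(pitch) Rx(roll)).
In Python, from rig import env gives the robot as it stands.
- The arm moves only by the tool drive_tool, never from a script. Its argument "commands" is a list that holds one entry, the list of rows, each a list of 7 numbers: the turn, a rotation vector about the tool's x, y, z in rad, then the shift along the tool's x, y, z in cm, then the closure in counts, from 0 (fully open) to 255 (shut). A call has 1 to 20 rows; each row shifts and turns the commanded pose from where the row before left it, along the tool's axes as they then stand; what a row does not reach is not made up. A row lasts 1/12 s, in which the tool goes at most 41.7 mm and 7.16 degrees, less where a joint would pass 70% of its speed; a pose out of reach is approached as far as the arm can. A call with a gripper value outside its range is refused whole. The fingers move at their own pace and stop on an object; "force" is the grip in N (left out, the last holds). Time passes only in rows, so rows that do not move let the fingers close. It gives the time, the measured TCP pose, the force and the opening at its end, in the units of the state.
- env.get_obs(): the state, without advancing time (a new reading comes with each control period).
- env.read_camera(name): name is "side" or "top" or "wrist"; returns a dict with "image" (400x640x3 uint8, blue, green, red), "fx", "fy", "cx", "cy" (pixels), "pose" (4x4, takes a point from camera to world coordinates); the wrist camera has in their place "hand_eye" (4x4, takes a point from camera to tool coordinates, whose origin is the TCP and whose axes are the tool frame's). Camera axes: x right, y down, z forward; pixel columns grow to the right and rows downward; lengths in m; the calibration is good to about 2 mm. The wrist camera is an equidistant fisheye: a pixel r from the principal point sees the ray r / f radians off the axis. A picture is of the moment at which its call begins: read the wrist's pose just before it. There is no depth.
- env.close_job(): hands the job in, once; it reports no verdict.
The state is a dict: "time_s": time; "joints": joint angles; "joint_vel": joint speeds; "tau": joint torques, N m; "ee_pos": TCP position; "eef_rot": TCP orientation; "ft_force": force on the tool from outside, world axes, zero at the start; "wrist_torque": the same for the moment, N m; "finger_gap": finger opening in m.
Only numpy, scipy, OpenCV 4.12 (cv2) and the standard library are available. Lean on these libraries where they do the work, as an engineer would, in place of code of your own. Each camera call takes 0.05 s, during which the arm holds its last target. There are 200 camera calls.

TASK

Take the loose square T-key out of its wooden holder, push it gently all the way down into the recessed square lock on top of the thread winder, and turn it clockwise (seen from above) until it comes up against its stop, so that the gear cover is locked. Never force the key, leave it standing fully seated in the lock, let go of it, and do not disturb the tin, the thread cone or the spool.

Things in the scene. Friction and masses are not known exactly. Their poses are not given: they have to be found in the camera images.
- key: Loose steel T-key, 88 mm tall, 0.18 kg. Origin at the centre of the shank's lower end, z up the shank. Square shank 12 x 12 mm, faces along the key's x and y. A collar 28 mm across, 4 mm thick, sits 50 to 54 mm above the origin and rests on the holder's top at the start; a 12 mm neck goes on up to the crossbar.
- key_bar (a point): Centre of the key's crossbar, 81 mm above its lower end; axes as the key's. The bar is 60 mm long (x), 14 mm wide (y), 14 mm tall; grip it across its width, from above, fingertips staying above the collar (23 mm below this point).
- key_tip (a point): Centre of the lower end of the key's shank (the key's origin); axes as the key's.
- holder: Fixed wooden block 80 (x) x 60 (y) x 60 mm tall, origin at the centre of its underside. The key hangs upright in a round hole 22 mm across and 56 mm deep in the middle of its top; its lower end is 10 mm above the table, so it must be lifted more than 50 mm to come out.
- winder: Fixed thread winder: grey gear case, top 70 mm above the table, reaching -70 to +70 mm in its x and -70 to +200 mm in its y. Origin on the table right under the lock's vertical axis, z up. A winding head (90 mm in x, y from 120 to 190 mm, 145 mm high, spool pointing to -x) stands on it beside the lock. The lock is in the bare metal cover plate.
- lock_top (a point): Centre of the lock's round well at the cover plate's top, 70 mm above the table; axes as the winder's. The well is 25 mm across and 12 mm deep; its bottom is the flat brass face of a turning spindle. The spindle turns stiffly (about 0.08 N m) and stays where it is left; pressing on its face with under 6 N does not turn it.
- lock_mouth (a point): Centre of the socket's mouth in the spindle's face, 58 mm above the table; axes as the winder's, not the spindle's. Socket 13.2 mm square, 20 mm deep, edges bevelled 2 mm. At the start its sides stand 0.55 to 1.25 rad anticlockwise (from above) of the winder's; the exact angle must be seen or felt: the key drops in only within about 0.08 rad of it, at any of the four quarter turns.
- lock_seat (a point): Centre of the socket's floor, 38 mm above the table, where the key's lower end rests when fully in; axes as the winder's. Turned clockwise (from above), the spindle meets a hard stop where the key, its play of about 0.08 rad in the socket taken up, has its faces parallel to the winder's x and y. Stop at about 0.2 N m: more than that forces the lock.
- tin: Bystander: closed metal tin 80 x 60 x 42 mm tall, origin at the centre of its underside. It and the holder trade places.
- cone: Bystander: cone of thread on a cardboard core, 72 mm across at the foot, 147 mm tall, origin at the centre of its underside.
- spool: Bystander: spool of thread, 49 mm across, 56 mm tall, origin at the centre of its underside.
Mind the look-alikes: they are no part of the job. Leave any green or yellow look-alike of the key alone.

How it is judged:
By the outcome, as a careful person would: the job done as asked, in the order asked, and still so for the second after the job is handed in, with the robot touching nothing.
It also fails if it takes over 64 s, if anything falls off the work surface, if the arm or the gripper's body presses on something with over 40 N, if the wrist force passes 120 N, or if a joint passes its speed limit or range.

## Working session

There is one attempt and no reset: what is moved stays moved. The work goes in short steps, Python scripts to look and compute and a tool call to move; the robot and the scene stay as the last step left them, time stands still between calls to the robot, and variables do not carry over. Pictures are saved under pics/ and viewed, about 8 in all and at most 12, crops included, and the job is handed in when it is done.

Besides the shell and the picture viewer there is one more tool, called after "Emit:" as name([rows], argument=value, ...), one row to a line, values as JSON. drive_tool: Moves the arm, as the interface text tells. Its arguments: {"type":"object","properties":{"commands":{"type":"array"},"force":{"type":"number"}},"required":["commands"]}

```bash
mkdir -p pics
cat > h.py <<'E'
import numpy as np, cv2
from scipy.spatial.transform import Rotation as R
from rig import env
def cam(n):
    o=env.get_obs(); c=env.read_camera(n)
    if n=='wrist':
        T=np.eye(4);T[:3,:3]=R.from_euler('xyz',o['eef_rot']).as_matrix();T[:3,3]=o['ee_pos'];c['pose']=T@c['hand_eye']
    c['fish']=n=='wrist'; return c
def ray(c,u,v):
    x=(u-c['cx'])/c['fx'];y=(v-c['cy'])/c['fy']
    if c['fish']:
        r=np.hypot(x,y)+1e-12; d=np.array([x/r*np.sin(r),y/r*np.sin(r),np.cos(r)])
    else: d=np.array([x,y,1.])
    return c['pose'][:3,3],c['pose'][:3,:3]@d
def onz(c,u,v,z):
    p,d=ray(c,u,v); return p+d*(z-p[2])/d[2]
def proj(c,P):
    q=c['pose'][:3,:3].T@(np.array(P)-c['pose'][:3,3])
    if c['fish']:
        r=np.hypot(q[0],q[1])+1e-12;t=np.arctan2(r,q[2]);x,y=q[0]/r*t,q[1]/r*t
    else:x,y=q[0]/q[2],q[1]/q[2]
    return c['cx']+c['fx']*x,c['cy']+c['fy']*y
E
python3 - <<'E'
from h import *
import pickle
print(env.get_obs())
d={}
for n in('top','side','wrist'):
    c=cam(n);d[n]=c;print(n,c['fx'],c['cx'],c['cy'],c['pose'].round(3).tolist());cv2.imwrite(f'pics/{n}0.png',c['image'])
pickle.dump(d,open('d0.pkl','wb'))
E
```

```text
{'time_s': 0.0, 'joints': array([ 1.19596214e+00,  4.23846663e-01,  1.63072855e+00, -2.23311280e-06,
        1.08859629e+00, -1.89773914e-02]), 'joint_vel': array([ 0.00054326,  0.00029865,  0.00071255, -0.00137962, -0.00124856,
        0.00065852]), 'tau': array([-2.28503537e-03, -5.57381129e+01, -2.81734675e+01, -1.36608446e-04,
        7.30683154e-03, -1.54819816e-05]), 'ee_pos': array([0.21748059, 0.58527511, 0.19512696]), 'eef_rot': array([-3.14156467e+00,  1.57859850e-03,  1.21494059e+00]), 'ft_force': array([ 0.35411217,  0.90755916, -0.55946655]), 'wrist_torque': array([-0.01153648, -0.02385755,  0.01071191]), 'finger_gap': 0.08541236161767574}
top 513.7992172167721 321.99805405366425 203.17397193056127 [[0.015, -0.988, 0.152, 0.424], [-1.0, -0.017, -0.014, -0.056], [0.016, -0.152, -0.988, 1.16], [0.0, 0.0, 0.0, 1.0]]
side 501.66420177652316 320.81319470569844 196.02997872579823 [[-0.96, -0.18, 0.214, 0.406], [-0.279, 0.557, -0.782, 0.562], [0.022, -0.81, -0.585, 0.574], [0.0, 0.0, 0.0, 1.0]]
wrist 309.70691628693146 317.6717237599439 196.4673754406523 [[0.349, 0.901, 0.259, 0.152], [0.937, -0.334, -0.099, 0.61], [-0.002, 0.278, -0.961, 0.373], [0.0, 0.0, 0.0, 1.0]]
```

View pics/top0.png

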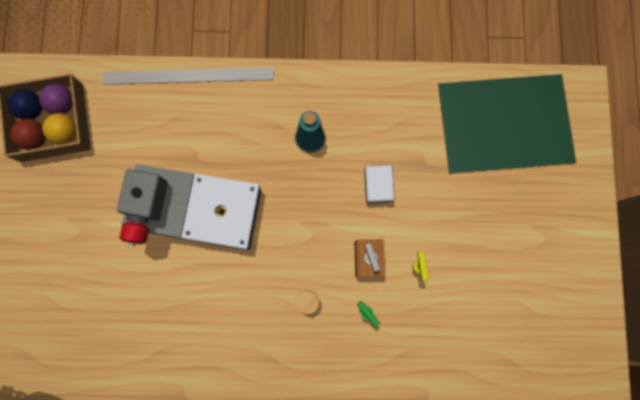

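View pics/side0.png

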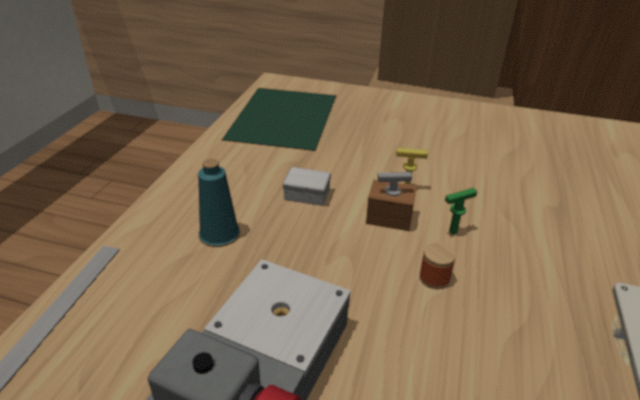

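Top view: the key's bar in the holder is at about (371,258), the lock at (220,211), a yellow look-alike at (421,266) and a green one at (369,314). Side view: key bar at (394,177), lock at (281,310), head to the lower left. Next I measure.

Run:
```python
from h import *
import pickle
d=pickle.load(open('d0.pkl','rb'));c=d['top'];im=c['image']
hsv=cv2.cvtColor(im,cv2.COLOR_BGR2HSV)
def blobs(m,box,name,z):
    mm=np.zeros_like(m);x0,y0,x1,y1=box;mm[y0:y1,x0:x1]=m[y0:y1,x0:x1]
    cs,_=cv2.findContours(mm,cv2.RETR_EXTERNAL,cv2.CHAIN_APPROX_NONE)
    for k in sorted(cs,key=cv2.contourArea)[-2:]:
        if cv2.contourArea(k)<15: continue
        b=cv2.boxPoints(cv2.minAreaRect(k)); P=np.array([onz(c,*q,z)[:2] for q in b])
        e=P[1]-P[0],P[2]-P[1]; print(name,'px',b.mean(0),'c',P.mean(0).round(4),[(np.linalg.norm(q).round(4),np.arctan2(q[1],q[0]).round(3)) for q in e])
s,v=hsv[...,1],hsv[...,2]
blobs(((s<70)).astype(np.uint8)*255,(350,235,395,285),'bar',.098)
blobs(((s<60)&(v>130)).astype(np.uint8)*255,(170,160,275,260),'plate',.07)
blobs(((s>60)|(v<110)).astype(np.uint8)*255,(208,200,232,222),'lock',.07)
cr=np.hstack([cv2.resize(im[230:290,340:440],None,fx=4,fy=4,interpolation=3),cv2.resize(im[180:240,180:280],None,fx=4,fy=4,interpolation=3)])
c2=d['side'];i2=c2['image']
cr2=np.hstack([cv2.resize(i2[140:240,360:460],None,fx=4,fy=4,interpolation=3)[:320],cv2.resize(i2[270:350,230:330],None,fx=4,fy=4,interpolation=3)])
cv2.imwrite('pics/crop.png',np.vstack([cr,cr2]))
```

```text
bar px [370.5 257.5] c [ 0.4761 -0.1725] [(np.float64(0.0263), np.float64(-1.235)), (np.float64(0.0595), np.float64(-2.817))]
plate px [219.556   210.69202] c [0.5724 0.1471] [(np.float64(0.1426), np.float64(-0.123)), (np.float64(0.1451), np.float64(-1.735))]
lock px [220.5 210.5] c [0.5721 0.1451] [(np.float64(0.0192), np.float64(-1.553)), (np.float64(0.0194), np.float64(-3.098))]
```

View pics/crop.png

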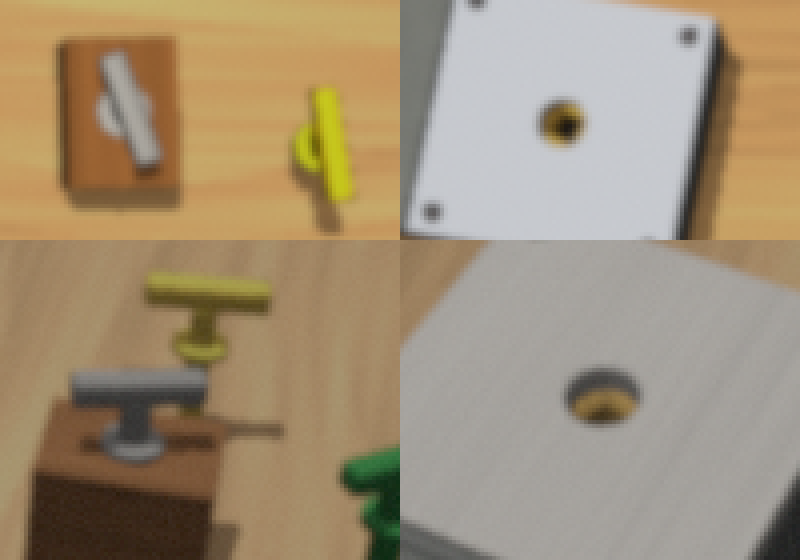

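Emit:
drive_tool([
  [[0,0,0,-3.12,2.54,-0.1,60],[0,0,0,-3.12,2.54,-0.1,60],[0,0,0,-3.12,2.54,-0.1,60],[0,0,0,-3.12,2.54,-0.1,60],[0,0,0,-3.12,2.54,-0.1,60],[0,0,0,-3.12,2.54,-0.1,60],[0,0,0,-3.12,2.54,-0.1,60],[0,0,0,-3.12,2.54,-0.1,60],[0,0,0,-3.12,2.54,-0.1,60],[0,0,0,-3.12,2.54,-0.1,60],[0,0,0,-3.12,2.54,-0.1,60],[0,0,0,-3.12,2.54,-0.1,60],[0,0,0,-3.12,2.54,-0.1,60],[0,0,0,-3.12,2.54,-0.1,60],[0,0,0,-3.12,2.54,-0.1,60],[0,0,0,-3.12,2.54,-0.1,60],[0,0,0,-3.12,2.54,-0.1,60],[0,0,0,-3.12,2.54,-0.1,60],[0,0,0,-3.12,2.54,-0.1,60],[0,0,0,-3.12,2.54,-0.1,60]],
])

```text
time_s: 1.82
ee_pos: [0.4765, -0.1782, 0.2159]
eef_rot: [-3.141, -0.0, 1.214]
ft_force: [1.9, 1.2, -0.0]
finger_gap: 0.0652
```

Emit:
drive_tool([
  [[0,0,0.1237,0,0,0,60],[0,0,0.1237,0,0,0,60],[0,0,0.1237,0,0,0,60],[0,0,0.1237,0,0,0,60],[0,0,0.1237,0,0,0,60],[0,0,0.1237,0,0,0,60],[0,0,0.1237,0,0,0,60],[0,0,0.1237,0,0,0,60],[0,0,0.1237,0,0,0,60],[0,0,0.1237,0,0,0,60],[0,0,0.1237,0,0,0,60],[0,0,0.1237,0,0,0,60],[0,0,0.1237,0,0,0,60],[0,0,0.1237,0,0,0,60],[0,0,0.1237,0,0,0,60],[0,0,0.1237,0,0,0,60],[0,0,0.1237,0,0,0,60],[0,0,0.1237,0,0,0,60],[0,0,0.1237,0,0,0,60],[0,0,0.1237,0,0,0,60]],
])

```text
time_s: 3.48
ee_pos: [0.4763, -0.1759, 0.2157]
eef_rot: [3.141, 0.0, -1.265]
ft_force: [-0.3, 0.9, 0.4]
finger_gap: 0.0654
```

Run:
```python
from h import *
import pickle
c=cam('wrist');pickle.dump(c,open('w1.pkl','wb'));o=env.get_obs()
print(o['ee_pos'],o['eef_rot'],o['finger_gap'],o['joints'].round(2))
print(onz(pickle.load(open('d0.pkl','rb'))['top'],372.5,257.2,.098))
im=c['image'].copy()
print(proj(c,[.476,-.1766,.098]))
cv2.imwrite('pics/w1.png',cv2.resize(im,(800,500)))
```

```text
[ 0.4763171  -0.17595061  0.21574521] [ 3.14123437e+00  2.59752491e-04 -1.27252543e+00] 0.06524179357367914 [-0.38  0.23  1.87 -0.    1.05  0.9 ]
[ 0.47666242 -0.17666144  0.098     ]
(np.float64(318.2082928043711), np.float64(182.15438313747524))
```

View pics/w1.png

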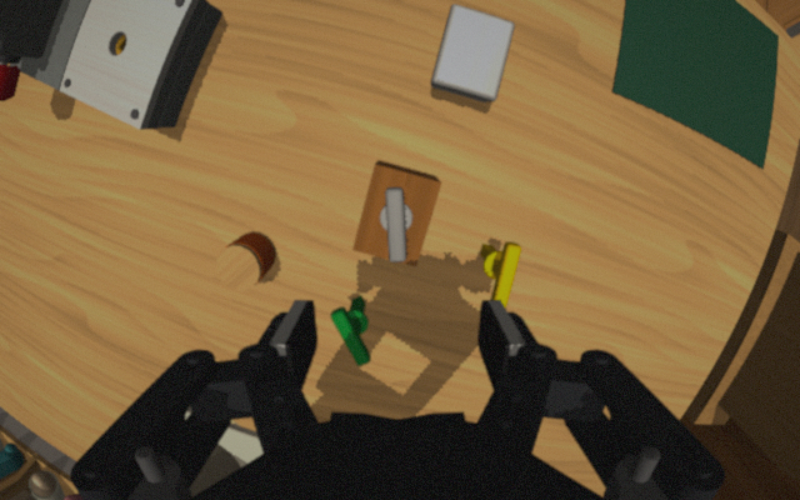

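Wrist view: the bar runs from (395,188) to (398,262) in the 800-px picture, almost along tool y. The yellow key is clear of the right finger's path.

Run:
```python
from h import *
import pickle
c=pickle.load(open('w1.pkl','rb'))
im=c['image'];hsv=cv2.cvtColor(im,cv2.COLOR_BGR2HSV)
m=((hsv[...,1]<60)).astype(np.uint8)*255;b=np.zeros_like(m);b[145:215,300:335]=m[145:215,300:335]
for v in(155,160,165,185,195,200,205):
    x=np.where(b[v])[0]; print(v,x.min() if len(x) else None,x.max() if len(x) else None)
# z .098 edge centreline
p=[]
for v in (155,160,198,203):
    x=np.where(b[v])[0]; p.append(onz(c,x.mean(),v,.098))
p=np.array(p);d=p[-1]-p[0];print('yaw',np.arctan2(d[1],d[0]))
for e in((316,150.4),(318.4,209.6)): print(onz(c,*e,.098))
```

```text
155 309 321
160 309 322
165 308 325
185 310 323
195 311 323
200 311 324
205 312 324
yaw -2.7764658041892663
[ 0.50533146 -0.16512234  0.098     ]
[ 0.44895259 -0.18533981  0.098     ]
```

Emit:
drive_tool([
  [[0,0,-0.05,0,0,2,60],[0,0,0,0,0,2,60],[0,0,0,0,0,2,60],[0,0,0,0,0,2,60],[0,0,0,0,0,2,60],[0,0,0,0,0,2,60],[0,0,0,0,0,1,60],[0,0,0,0,0,1,60],[0,0,0,0,0,0,60]],
])

```text
time_s: 4.28
ee_pos: [0.4755, -0.1757, 0.0744]
eef_rot: [3.14, 0.002, -1.208]
ft_force: [0.7, -0.3, -0.2]
finger_gap: 0.065
```

Emit:
drive_tool([
  [[0,0,0,0,0,0,255],[0,0,0,0,0,0,255],[0,0,0,0,0,0,255],[0,0,0,0,0,0,255],[0,0,0,0,0,0,255],[0,0,0,0,0,0,255],[0,0,0,0,0,0,255],[0,0,0,0,0,0,255],[0,0,0,0,0,0,255],[0,0,0,0,0,0,255]],
], force=50)

```text
time_s: 5.12
ee_pos: [0.4765, -0.176, 0.0759]
eef_rot: [3.142, 0.0, -1.209]
ft_force: [0.2, -0.0, 1.3]
finger_gap: -0.0002
```

Run:
```python
from h import *
c=cam('wrist');s=cam('side')
print(env.get_obs()['finger_gap'])
cv2.imwrite('pics/w2.png',np.hstack([cv2.resize(c['image'][130:400,200:440],(480,540)),cv2.resize(s['image'][100:235,355:425],(280,540))]))
```

```text
5.5314736640677594e-05
```

View pics/w2.png

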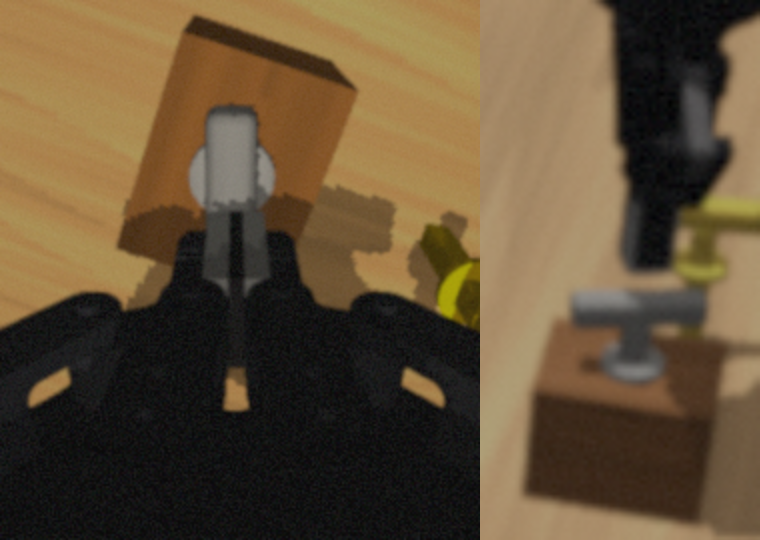

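The wrist view shows the shut fingertips at full-frame pixel ~(318,235), lying over the near half of the bar. In the side view they end above the bar. The fingers closed over or beside the bar, so I check where the calibration puts the TCP.

Run:
```python
from h import *
o=env.get_obs();c=cam('wrist');s=cam('side');t=cam('top')
p=o['ee_pos'];print(p,o['eef_rot'],o['joints'])
print(c['hand_eye'].round(4).tolist())
for dz in(0,.01,.02,.03,.04,.05): print(dz,np.round([*proj(c,p+[0,0,dz]),*proj(s,p+[0,0,dz]),*proj(t,p+[0,0,dz])],1))
# side view: bar ends & tip from crop (x/4+355,y/4+100)
for n,u in(('tip',(645,268)),('barc',(640,305)),('barL',(575,305)),('barR',(703,305))):
    q=((u[0]-480)/4+355,u[1]/4+100);print(n,q,onz(s,*q,.091).round(4))
for b in((.477,-.1755,.091),(.477,-.1755,.098)): print('bar proj',proj(s,b),proj(t,b),proj(c,b))
```

```text
[ 0.47645956 -0.17599939  0.07586765] [ 3.14152024e+00  1.05983132e-04 -1.20903006e+00] [-3.77293553e-01  4.36704797e-01  1.96505425e+00  4.38333619e-05
  7.39958518e-01  8.31704134e-01]
[[1.0, -0.0005, 0.0001, 0.0], [0.0004, 0.9601, 0.2796, -0.071], [-0.0003, -0.2796, 0.9601, -0.178], [0.0, 0.0, 0.0, 1.0]]
0 [317.6 226.3 393.1 184.5 371.  257.8]
0.01 [317.6 232.6 393.7 179.8 371.5 257.6]
0.02 [317.6 239.6 394.3 175.  372.1 257.3]
0.03 [317.6 247.3 395.  170.2 372.6 257.1]
0.04 [317.6 255.9 395.6 165.3 373.2 256.9]
0.05 [317.6 265.6 396.2 160.3 373.7 256.6]
tip (396.25, 167.0) [ 0.4782 -0.2107  0.091 ]
barc (395.0, 176.25) [ 0.4754 -0.18    0.091 ]
barL (378.75, 176.25) [ 0.5026 -0.1711  0.091 ]
barR (410.75, 176.25) [ 0.449  -0.1886  0.091 ]
bar proj (np.float64(393.6790102432775), np.float64(177.43711275610045)) (np.float64(371.558454650337), np.float64(257.1886793649133)) (np.float64(317.1197991467983), np.float64(234.99661838387198))
bar proj (np.float64(394.11034318922225), np.float64(174.08191975284353)) (np.float64(371.93740812222177), np.float64(257.0264946037848)) (np.float64(317.10072528130087), np.float64(240.02458871569522))
```

The side and wrist views agree: the real fingertips end about 36 mm behind the reported TCP, so the fingers shut above the bar. Nothing was moved. I open, go lower in careful steps and check the force.

Emit:
drive_tool([
  [[0,0,0,0,0,0,60],[0,0,0,0,0,0,60],[0,0,0,0,0,0,60],[0,0,0,0,0,0,60],[0,0,0,0,0,0,60],[0,0,0,0,0,0,60],[0,0,0,0,0,0.5,60],[0,0,0,0,0,0.5,60],[0,0,0,0,0,0.5,60],[0,0,0,0,0,0.5,60],[0,0,0,0,0,0,60]],
])

```text
time_s: 6.28
ee_pos: [0.4756, -0.1757, 0.0546]
eef_rot: [3.14, 0.001, -1.209]
ft_force: [0.4, -0.2, 0.3]
finger_gap: 0.0652
```

Emit:
drive_tool([
  [[0,0,0,0,0,0.5,60],[0,0,0,0,0,0.5,60],[0,0,0,0,0,0.5,60],[0,0,0,0,0,0.3,60],[0,0,0,0,0,0,60]],
])

```text
time_s: 6.7
ee_pos: [0.476, -0.1758, 0.0371]
eef_rot: [3.141, 0.001, -1.209]
ft_force: [-0.0, -0.0, 0.1]
finger_gap: 0.0656
```

Run:
```python
from h import *
c=cam('wrist');s=cam('side');o=env.get_obs()
print(o['finger_gap'],o['ee_pos'],o['ft_force'],o['joints'].round(3))
cv2.imwrite('pics/w3.png',np.hstack([cv2.resize(c['image'][130:400,200:440],(480,540)),cv2.resize(s['image'][120:228,366:426],(300,540))]))
```

```text
0.06546257796213058 [ 0.47643007 -0.17599873  0.03777295] [ 0.1401452  -0.60859495 -0.71071465] [-0.377  0.505  1.978 -0.     0.659  0.832]
```

View pics/w3.png

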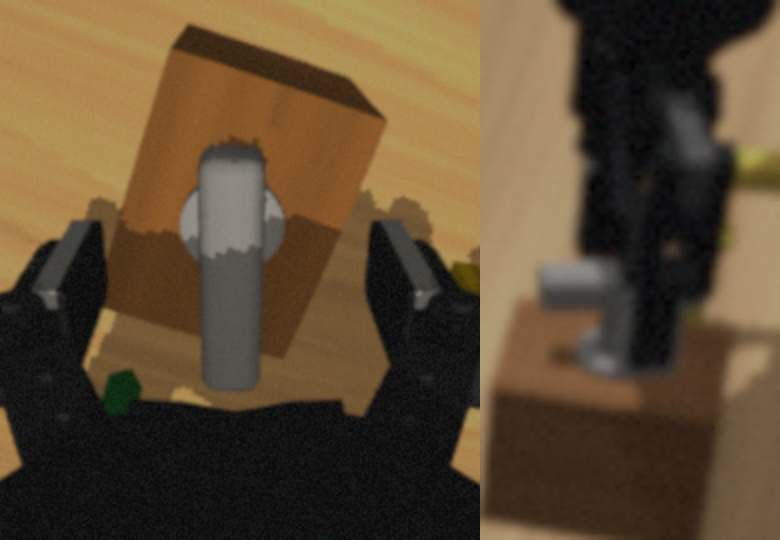

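Run:
```python
from h import *
s=cam('side')
for x in(.034,.040):
  for z in(.05,.06,.07,.08): print(x,z,np.round(proj(s,[.4764-.354*x,-.176+.935*x,z]),1))
```

```text
0.034 0.05 [395.4 207.8]
0.034 0.06 [396.  203.2]
0.034 0.07 [396.7 198.5]
0.034 0.08 [397.3 193.8]
0.04 0.05 [396.1 209.9]
0.04 0.06 [396.7 205.3]
0.04 0.07 [397.4 200.6]
0.04 0.08 [398.  195.9]
```

Emit:
drive_tool([
  [[0,0,0,0,0,0,255],[0,0,0,0,0,0,255],[0,0,0,0,0,0,255],[0,0,0,0,0,0,255],[0,0,0,0,0,0,255],[0,0,0,0,0,0,255],[0,0,0,0,0,0,255],[0,0,0,0,0,0,255]],
], force=50)

```text
time_s: 7.52
ee_pos: [0.4766, -0.1761, 0.0381]
eef_rot: [-3.142, -0.0, -1.209]
ft_force: [-0.7, -0.1, 3.7]
finger_gap: 0.0131
```

Emit:
drive_tool([
  [[0,0,0,0,0,-0.5,255],[0,0,0,0,0,-1,255],[0,0,0,0,0,-1.5,255],[0,0,0,0,0,-2,255],[0,0,0,0,0,-2,255],[0,0,0,0,0,-2,255],[0,0,0,0,0,-2,255],[0,0,0,0,0,-1,255],[0,0,0,0,0,-1,255],[0,0,0,0,0,0,255]],
])

```text
time_s: 8.35
ee_pos: [0.4774, -0.1764, 0.1698]
eef_rot: [-3.139, -0.002, -1.209]
ft_force: [0.1, -0.7, -1.6]
finger_gap: 0.0129
```

Emit:
drive_tool([
  [[0,0,0,-1.3,-0.65,0,255],[0,0,0,-2.67,-1.33,0,255],[0,0,0,-2.67,-1.33,0,255],[0,0,0,-2.67,-1.33,0,255],[0,0,0,-2.67,-1.33,0,255],[0,0,0,-2.67,-1.33,0,255],[0,0,0,-2.67,-1.33,0,255],[0,0,0,-2.67,-1.33,0,255],[0,0,0,-2.67,-1.33,0,255],[0,0,0,-2.67,-1.33,0,255],[0,0,0,-1.3,-0.65,0,255],[0,0,0,0,0,1.5,255],[0,0,0,0,0,1.5,255],[0,0,0,0,0,0.5,255],[0,0,0,0,0,0,255],[0,0,0,0,0,0,255]],
])

```text
time_s: 9.68
ee_pos: [0.5059, 0.1197, 0.1324]
eef_rot: [3.14, 0.0, -1.209]
ft_force: [1.1, 0.7, -2.0]
finger_gap: 0.0129
```

Run:
```python
from h import *
import pickle
W=[cam('wrist') for _ in range(6)];s=cam('side');t=cam('top');o=env.get_obs()
c=W[0];c['image']=np.mean([w['image'] for w in W],0)
pickle.dump((c,s,t,o),open('w4.pkl','wb'))
print(o['finger_gap'],o['ee_pos'],o['eef_rot'],o['ft_force'])
u,v=proj(c,[.572,.146,.07]);print(u,v)
u,v=int(u),int(v);im=c['image'].clip(0,255).astype(np.uint8)
a=cv2.resize(im[v-25:v+25,u-25:u+25],(500,500),interpolation=3)
su,sv=map(int,proj(s,o['ee_pos']+[0,0,.01]));print(su,sv)
b=cv2.resize(s['image'][sv-50:sv+50,su-30:su+30],(300,500),interpolation=3)
cv2.imwrite('pics/w4.png',np.hstack([a,b])); cv2.imwrite('pics/w4f.png',im)
```

```text
0.013145068305536321 [0.50660758 0.11993598 0.13335488] [-3.14079997e+00 -1.34464266e-04 -1.20927992e+00] [ 0.38711674  0.24606342 -1.78026289]
316.0138076278569 108.51862830132893
334 264
```

View pics/w4.png

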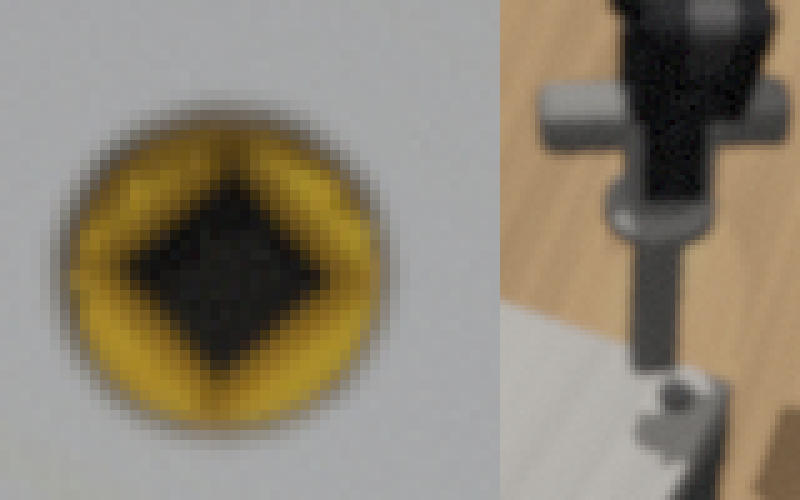

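The close look shows the brass face with a clean diamond socket: corners near crop (235,175), (330,278), (222,375) and (118,265), well centre near (225,272). The side view shows the key gripped upright, its shank's lower end near (655,368) in the picture.

Run:
```python
from h import *
import pickle
c,s,t,o=pickle.load(open('w4.pkl','rb'));im=c['image']
sub=cv2.resize(im[83:133,291:341].astype(np.float32),None,fx=8,fy=8,interpolation=cv2.INTER_CUBIC)
W=lambda P,z:np.array([onz(c,291+(x+.5)/8-.5,83+(y+.5)/8-.5,z)[:2] for x,y in P])
sat=sub.max(2)-sub.min(2); R_=sub[...,2]
def big(m):
    k=max(cv2.findContours(m.astype(np.uint8),cv2.RETR_EXTERNAL,cv2.CHAIN_APPROX_NONE)[0],key=cv2.contourArea);return k[:,0].astype(float)
for th in(50,65,80):
    k=W(big(R_<th),.056)
    r=cv2.minAreaRect((k*1e4).astype(np.float32));print('sock',th,np.round(r[0],1),np.round(r[1],1),'ang',np.deg2rad(r[2]).round(3))
    # second method: 4-fold moment of the contour
    q=k-k.mean(0);a=np.arctan2(q[:,1],q[:,0]);rr=np.hypot(*q.T)
    f=np.sum(rr**4*np.exp(4j*a));print('  corner dir 4fold',(np.angle(f)/4-np.pi/4)%(np.pi/2))
k=W(big((sat>40)|(R_<110)),.07);(x,y),r=cv2.minEnclosingCircle((k*1e3).astype(np.float32));print('well',x,y,r,k.mean(0))
# winder yaw from plate in wrist image: screw/edge mask
hs=cv2.cvtColor(im.astype(np.uint8),cv2.COLOR_BGR2HSV);m=((hs[...,1]<40)&(hs[...,2]>120)).astype(np.uint8)
k=big(m);b=np.array([onz(c,x,y,.07)[:2] for x,y in k]);r=cv2.minAreaRect((b*1e4).astype(np.float32));print('plate',r)
# key tip from side
tipz=o['ee_pos'][2]-.028
q=(335,287.6);p=onz(s,*q,tipz);print('tip side',p,'TCP',o['ee_pos'],'proj of tcp-line tip',proj(s,np.r_[o['ee_pos'][:2],tipz]))
dx=p[:2]-o['ee_pos'][:2];psi=-1.209;print('tool x,y off',dx@[np.cos(psi),np.sin(psi)],dx@[np.sin(psi),-np.cos(psi)])
# all-plate corners in top view for yaw
h=cv2.cvtColor(t['image'],cv2.COLOR_BGR2HSV)
```

```text
sock 50 [5701.1 1479.8] [113.9 116.2] ang 1.068
  corner dir 4fold 1.0793043536045117
sock 65 [5702.2 1479.2] [120.8 123.1] ang 1.086
  corner dir 4fold 1.0739907281644452
sock 80 [5704.7 1481.9] [132.9 131.7] ang 1.082
  corner dir 4fold 1.0823686167398348
well 570.2548217773438 148.166259765625 12.476738929748535 [0.57033041 0.14825022]
plate ((5701.11474609375, 1480.495849609375), (1391.8919677734375, 1387.32421875), 81.29358673095703)
tip side [0.50445404 0.12196694 0.10535488] TCP [0.50660758 0.11993598 0.13335488] proj of tcp-line tip (np.float64(333.78148598582555), np.float64(286.11934557484585))
tool x,y off -0.0026617344177413856 0.0012952530877211224
```

View pics/w4f.png

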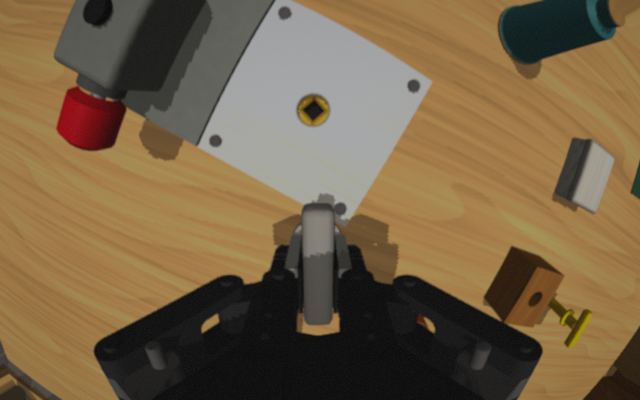

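The wrist overview shows the bar held at (318,203 to 325), the plate clear, and the holder and yellow key undisturbed. The socket stands at yaw 1.08 world (1.23 rad from the winder's -0.152), with the lock at (0.570, 0.148). I turn to tool yaw -0.49 and go over the lock.

Emit:
drive_tool([
  [[0,0,-0.12,0,0,0,255],[0,0,-0.12,0,0,0,255],[0,0,-0.12,0,0,0,255],[0,0,-0.12,0,0,0,255],[0,0,-0.12,0,0,0,255],[0,0,-0.12,0,0,0,255],[0,0,0,1.08,-1.38,0,255],[0,0,0,1.08,-1.38,0,255],[0,0,0,1.08,-1.38,0,255],[0,0,0,1.08,-1.38,0,255],[0,0,0,0,0,1,255],[0,0,0,0,0,1,255],[0,0,0,0,0,0,255],[0,0,0,0,0,0,255]],
])

```text
time_s: 11.25
ee_pos: [0.5685, 0.1478, 0.1116]
eef_rot: [3.139, 0.003, -0.489]
ft_force: [0.4, -0.4, -1.8]
finger_gap: 0.0129
```

Run:
```python
from h import *
import pickle
s=cam('side');t=cam('top');c=cam('wrist');o=env.get_obs();d=pickle.load(open('d0.pkl','rb'))
pickle.dump((c,s,t,o),open('w5.pkl','wb'))
print(o['ee_pos'],o['eef_rot'],o['ft_force'],o['wrist_torque'])
L=[.5702,.1482,.07];su,sv=proj(s,L);print('lock side',su,sv,'top',proj(t,L),'tip exp',proj(s,o['ee_pos']-[0,0,.028]),'bar exp top',proj(t,o['ee_pos']+[0,0,.06]))
su,sv=int(su),int(sv)
a=lambda im:cv2.resize(im[sv-70:sv+20,su-35:su+35],(385,495),interpolation=3)
cv2.imwrite('pics/w5.png',np.hstack([a(d['side']['image']),a(s['image'])]));print(su,sv)
```

```text
[0.57005711 0.14822394 0.1131143 ] [ 3.14151744e+00  8.30486369e-05 -4.89207039e-01] [-0.18452023 -1.3745175  -2.10374611] [ 0.03419676  0.01755798 -0.0295795 ]
lock side 280.07319398235626 309.69874345416287 top (np.float64(219.01671932004854), np.float64(211.36763166331383)) tip exp (np.float64(279.87058372048807), np.float64(301.77288300367087)) bar exp top (np.float64(209.3126876357448), np.float64(204.2005299101613))
280 309
```

View pics/w5.png

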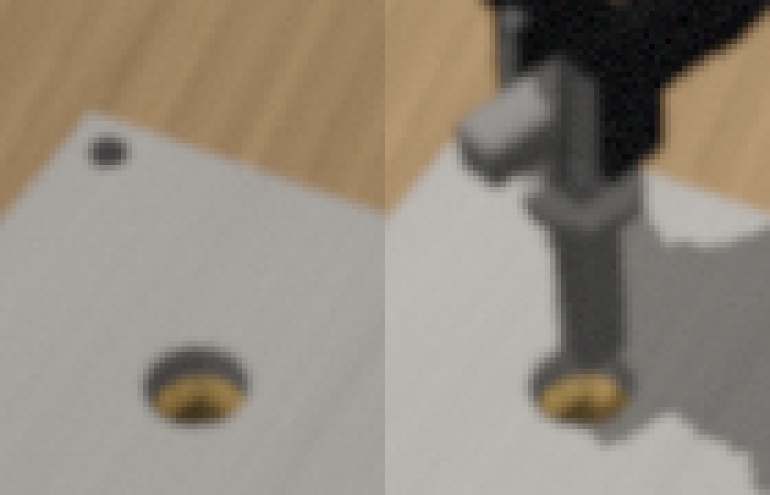

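Side pair: the rim centre is at (196,385), i.e. (581,385) in the right half, while the shank's bottom centre is at about (592,365). The key is about 2 mm too far to the image right, so I shift it and go down into the well.

Emit:
drive_tool([
  [[0,0,0,0.14,-0.14,0,255],[0,0,0,0,0,0.6,255],[0,0,0,0,0,0.6,255],[0,0,0,0,0,0.6,255],[0,0,0,0,0,0.3,255],[0,0,0,0,0,0,255],[0,0,0,0,0,0,255]],
])

```text
time_s: 11.98
ee_pos: [0.572, 0.149, 0.0914]
eef_rot: [3.141, 0.001, -0.489]
ft_force: [0.5, 0.1, -2.1]
finger_gap: 0.0132
```

Emit:
drive_tool([
  [[0,0,0,0,0,0.15,255],[0,0,0,0,0,0.15,255],[0,0,0,0,0,0,255],[0,0,0,0,0,0,255]],
])

```text
time_s: 12.32
ee_pos: [0.5723, 0.149, 0.0889]
eef_rot: [-3.142, 0.0, -0.489]
ft_force: [-0.4, -0.0, -1.9]
finger_gap: 0.0133
```

Emit:
drive_tool([
  [[0,0,0,0,0,0.1,255],[0,0,0,0,0,0.1,255],[0,0,0,0,0,0,255],[0,0,0,0,0,0,255]],
])

```text
time_s: 12.65
ee_pos: [0.5723, 0.149, 0.0869]
eef_rot: [3.142, 0.0, -0.489]
ft_force: [-0.6, 0.4, -2.3]
finger_gap: 0.013
```

Emit:
drive_tool([
  [[0,0,0,0,0,0.1,255],[0,0,0,0,0,0,255],[0,0,0,0,0,0,255]],
])

```text
time_s: 12.9
ee_pos: [0.5724, 0.1491, 0.086]
eef_rot: [-3.141, -0.0, -0.489]
ft_force: [0.5, -1.5, -0.3]
finger_gap: 0.013
```

Emit:
drive_tool([
  [[0,0,0,0,0,0.1,255],[0,0,0,0,0,0,255],[0,0,0,0,0,0,255]],
])

```text
time_s: 13.15
ee_pos: [0.5728, 0.1491, 0.0857]
eef_rot: [-3.141, -0.001, -0.489]
ft_force: [-1.1, -0.4, 4.4]
finger_gap: 0.013
```

```bash
cat > ft.py <<'E'
from h import *
F=[];M=[]
for _ in range(4):
    o=env.get_obs();F.append(o['ft_force']);M.append(o['wrist_torque']);env.read_camera('top')
print(o['ee_pos'].round(4),o['eef_rot'].round(3),np.mean(F,0).round(2),np.mean(M,0).round(3),np.std(M,0).round(3))
E
python3 ft.py; python3 -c "
import pickle;c,s,t,o=pickle.load(open('w5.pkl','rb'));print(o['ft_force'],o['wrist_torque'])"
```

```text
[0.5728 0.1491 0.0857] [-3.141e+00 -1.000e-03 -4.890e-01] [-1.19 -0.44  5.17] [-0.103  0.255 -0.012] [0.034 0.044 0.028]
[-0.18452023 -1.3745175  -2.10374611] [ 0.03419676  0.01755798 -0.0295795 ]
```

Emit:
drive_tool([
  [[0,0,0,0,0,-0.2,255],[0,0,0,0,0,0,255],[0,0,0,0,0,0,255]],
])

```text
time_s: 13.6
ee_pos: [0.5722, 0.149, 0.0868]
eef_rot: [3.142, 0.0, -0.489]
ft_force: [0.0, -0.2, -2.3]
finger_gap: 0.013
```

```bash
python3 ft.py
```

```text
[0.5721 0.149  0.0867] [ 3.141  0.    -0.489] [ 0.28 -0.09 -1.74] [0.005 0.028 0.006] [0.015 0.013 0.018]
```

Emit:
drive_tool([
  [[0,0,0,-0.08,0.07,0,255],[0,0,0,0,0,0.1,255],[0,0,0,0,0,0.08,255],[0,0,0,0,0,0,255],[0,0,0,0,0,0,255]],
])

```text
time_s: 14.22
ee_pos: [0.5714, 0.1487, 0.0854]
eef_rot: [-3.142, -0.0, -0.489]
ft_force: [-0.9, -1.0, 3.1]
finger_gap: 0.0131
```

```bash
python3 ft.py
```

```text
[0.5714 0.1488 0.0854] [-3.141 -0.    -0.489] [-1.02 -0.77  3.42] [-0.182  0.298  0.019] [0.017 0.042 0.021]
```

Emit:
drive_tool([
  [[0,0,0,-0.05,0.08,0,255],[0,0,0,0,0,0.05,255],[0,0,0,0,0,0,255],[0,0,0,0,0,0,255]],
])

```text
time_s: 14.75
ee_pos: [0.571, 0.1483, 0.0845]
eef_rot: [-3.141, -0.001, -0.489]
ft_force: [2.8, -0.3, -0.7]
finger_gap: 0.013
```

```bash
python3 ft.py
```

```text
[0.5708 0.1483 0.0845] [-3.141e+00 -1.000e-03 -4.890e-01] [ 2.44 -1.03 -0.74] [-0.231 -0.549 -0.018] [0.022 0.034 0.028]
```

Emit:
drive_tool([
  [[0,0,0,0.04,0,0.05,255],[0,0,0,0,0,0.05,255],[0,0,0,0,0,0,255],[0,0,0,0,0,0,255]],
])

```text
time_s: 15.28
ee_pos: [0.5708, 0.1481, 0.0835]
eef_rot: [3.141, 0.0, -0.489]
ft_force: [2.4, -0.3, -2.3]
finger_gap: 0.0127
```

```bash
python3 ft.py
```

```text
[0.5708 0.1481 0.0835] [ 3.141  0.    -0.489] [ 2.23 -0.72 -2.41] [-0.273 -0.594 -0.004] [0.043 0.038 0.027]
```

Emit:
drive_tool([
  [[0,0,0,0.03,0,0.1,255],[0,0,0,0,0,0.1,255],[0,0,0,0,0,0.1,255],[0,0,0,0,0,0,255],[0,0,0,0,0,0,255]],
])

```text
time_s: 15.9
ee_pos: [0.5709, 0.148, 0.0804]
eef_rot: [3.141, 0.0, -0.489]
ft_force: [2.1, -1.1, -2.6]
finger_gap: 0.0131
```

```bash
python3 ft.py
```

```text
[0.5709 0.148  0.0805] [ 3.141  0.    -0.489] [ 2.   -0.75 -2.6 ] [-0.187 -0.43  -0.008] [0.013 0.042 0.007]
```

Emit:
drive_tool([
  [[0,0,0,0.03,0,0.1,255],[0,0,0,0,0,0.15,255],[0,0,0,0,0,0.15,255],[0,0,0,0,0,0.15,255],[0,0,0,0,0,0.15,255],[0,0,0,0,0,0.1,255],[0,0,0,0,0,0,255],[0,0,0,0,0,0,255]],
])

```text
time_s: 16.77
ee_pos: [0.5711, 0.1478, 0.0724]
eef_rot: [3.141, 0.0, -0.489]
ft_force: [1.6, -0.2, -2.2]
finger_gap: 0.013
```

Emit:
drive_tool([
  [[0,0,0,0,0,0.1,255],[0,0,0,0,0,0.1,255],[0,0,0,0,0,0.1,255],[0,0,0,0,0,0.1,255],[0,0,0,0,0,0,255],[0,0,0,0,0,0,255]],
])

```text
time_s: 17.27
ee_pos: [0.5712, 0.1478, 0.0685]
eef_rot: [3.141, 0.0, -0.489]
ft_force: [0.4, -0.3, -2.6]
finger_gap: 0.0131
```

```bash
python3 ft.py
```

```text
[0.5713 0.1478 0.0686] [ 3.141  0.    -0.489] [ 0.3   0.02 -2.18] [-0.05  -0.059  0.003] [0.027 0.008 0.023]
```

Sliding freely, with no side load. Floor is expected at about TCP z 0.066.

Emit:
drive_tool([
  [[0,0,0,0,0,0.1,255],[0,0,0,0,0,0.08,255],[0,0,0,0,0,0,255],[0,0,0,0,0,0,255]],
])

```text
time_s: 17.8
ee_pos: [0.5713, 0.1478, 0.0667]
eef_rot: [3.141, 0.0, -0.489]
ft_force: [-0.7, -0.4, -1.4]
finger_gap: 0.013
```

Emit:
drive_tool([
  [[0,0,0,0,0,0.06,255],[0,0,0,0,0,0,255],[0,0,0,0,0,0,255]],
])

```text
time_s: 18.05
ee_pos: [0.5713, 0.1478, 0.0662]
eef_rot: [3.142, 0.0, -0.489]
ft_force: [-0.0, 1.0, -1.5]
finger_gap: 0.0134
```

Emit:
drive_tool([
  [[0,0,0,0,0,0.06,255],[0,0,0,0,0,0,255],[0,0,0,0,0,0,255]],
])

```text
time_s: 18.3
ee_pos: [0.5716, 0.1479, 0.066]
eef_rot: [-3.141, -0.0, -0.489]
ft_force: [-0.7, -0.4, 3.9]
finger_gap: 0.0129
```

Floor reached: +6 N at z 0.066, which is 20 mm below the first contact with the face. Now I ease off slightly and turn clockwise in stages.

Emit:
drive_tool([
  [[0,0,0,0,0,-0.04,255],[0,0,0.06,0,0,0,255],[0,0,0.06,0,0,0,255],[0,0,0.06,0,0,0,255],[0,0,0.06,0,0,0,255],[0,0,0.06,0,0,0,255],[0,0,0,0,0,0,255]],
])

```text
time_s: 18.88
ee_pos: [0.5713, 0.1475, 0.066]
eef_rot: [3.141, -0.0, -0.791]
ft_force: [-0.8, -2.3, 1.8]
finger_gap: 0.013
```

```bash
python3 ft.py
```

```text
[0.5713 0.1476 0.066 ] [ 3.141 -0.    -0.787] [-0.6  -2.04  1.08] [-0.485  0.035  0.01 ] [0.045 0.042 0.028]
```

Emit:
drive_tool([
  [[0,0,0.06,0.04,0.04,0,255],[0,0,0.06,0,0,0,255],[0,0,0.06,0,0,0,255],[0,0,0.06,0,0,0,255],[0,0,0.06,0,0,0,255]],
])

```text
time_s: 19.5
ee_pos: [0.5711, 0.1474, 0.066]
eef_rot: [3.141, 0.0, -1.091]
ft_force: [-1.5, -1.3, 1.9]
finger_gap: 0.0128
```

```bash
python3 ft.py
python3 - <<'E'
from h import *
c=cam('wrist');cv2.imwrite('pics/w6.png',cv2.resize(c['image'][100:350,140:500],(720,500),interpolation=3))
E
```

```text
[0.5712 0.1473 0.066 ] [ 3.141  0.    -1.087] [-1.16 -1.09  2.06] [-0.283  0.201  0.068] [0.041 0.031 0.057]
```

View pics/w6.png

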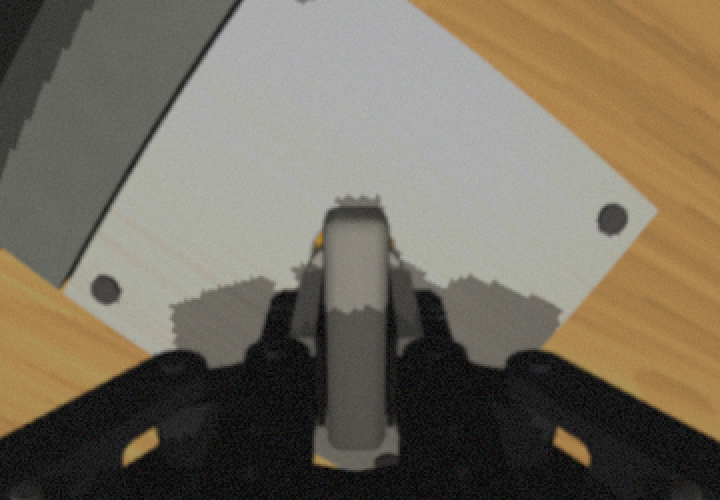

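The bar is still square between the pads, so the key turns with the gripper. Continuing.

Emit:
drive_tool([
  [[0,0,0.06,0.01,0.04,0,255],[0,0,0.06,0,0,0,255],[0,0,0.06,0,0,0,255],[0,0,0.06,0,0,0,255],[0,0,0.06,0,0,0,255],[0,0,0.06,0,0,0,255]],
])

```text
time_s: 20.25
ee_pos: [0.5709, 0.1472, 0.066]
eef_rot: [3.141, 0.0, -1.45]
ft_force: [-1.6, -1.0, 1.3]
finger_gap: 0.0128
```

```bash
python3 ft.py
```

```text
[0.5709 0.1472 0.066 ] [ 3.141  0.    -1.446] [-1.42 -0.1   1.81] [-0.066  0.319  0.027] [0.034 0.046 0.075]
```

Emit:
drive_tool([
  [[0,0,0.05,0,0.02,0,255],[0,0,0.05,0,0,0,255],[0,0,0.03,0,0,0,255]],
])

```text
time_s: 20.7
ee_pos: [0.5707, 0.1472, 0.066]
eef_rot: [3.141, 0.0, -1.579]
ft_force: [-1.4, -0.7, 2.9]
finger_gap: 0.0127
```

```bash
python3 ft.py
```

```text
[0.5708 0.1471 0.066 ] [ 3.141  0.    -1.577] [-1.17  0.48  2.15] [0.082 0.342 0.059] [0.035 0.022 0.036]
```

Emit:
drive_tool([
  [[0,0,0.03,0,0,0,255],[0,0,0.03,0,0,0,255]],
])

```text
time_s: 21.07
ee_pos: [0.5708, 0.1471, 0.066]
eef_rot: [3.141, 0.0, -1.638]
ft_force: [-2.7, 1.8, 3.0]
finger_gap: 0.0129
```

```bash
python3 ft.py
```

```text
[0.5708 0.1471 0.066 ] [ 3.141  0.    -1.637] [-2.38  1.38  2.44] [0.18  0.414 0.083] [0.019 0.018 0.038]
```

Emit:
drive_tool([
  [[0,0,0.03,0,0,0,255],[0,0,0,0,0,0,255]],
])

```text
time_s: 21.43
ee_pos: [0.5707, 0.1471, 0.066]
eef_rot: [3.141, 0.0, -1.669]
ft_force: [-2.6, 1.4, 1.8]
finger_gap: 0.0125
```

```bash
python3 ft.py
```

```text
[0.5708 0.1471 0.066 ] [ 3.141  0.    -1.668] [-2.62  1.37  2.27] [0.27  0.444 0.058] [0.018 0.014 0.017]
```

Emit:
drive_tool([
  [[0,0,0.02,0,0,0,255],[0,0,0,0,0,0,255]],
])

```text
time_s: 21.8
ee_pos: [0.5708, 0.147, 0.066]
eef_rot: [3.141, 0.0, -1.69]
ft_force: [-2.7, 1.9, 2.2]
finger_gap: 0.0131
```

```bash
python3 ft.py
```

```text
[0.5708 0.147  0.066 ] [ 3.141  0.    -1.689] [-2.04  1.37  2.4 ] [0.358 0.502 0.09 ] [0.037 0.031 0.031]
```

Emit:
drive_tool([
  [[0,0,0.015,-0.03,0.05,0,255],[0,0,0,0,0,0,255]],
])

```text
time_s: 22.17
ee_pos: [0.5706, 0.1472, 0.066]
eef_rot: [-3.141, -0.0, -1.705]
ft_force: [-1.0, 1.0, 1.1]
finger_gap: 0.0134
```

```bash
python3 ft.py
```

```text
[0.5705 0.1472 0.066 ] [-3.141 -0.    -1.704] [-1.17  0.72  1.09] [0.07  0.275 0.08 ] [0.034 0.027 0.02 ]
```

Emit:
drive_tool([
  [[0,0,0.015,0,0,0,255],[0,0,0,0,0,0,255]],
])

```text
time_s: 22.53
ee_pos: [0.5705, 0.1472, 0.066]
eef_rot: [-3.141, -0.0, -1.72]
ft_force: [-0.4, 0.1, 0.9]
finger_gap: 0.0131
```

```bash
python3 ft.py
```

```text
[0.5705 0.1473 0.066 ] [-3.141 -0.    -1.719] [-0.43 -0.29  1.4 ] [0.013 0.17  0.053] [0.017 0.027 0.019]
```

Emit:
drive_tool([
  [[0,0,0.015,0,0,0,255],[0,0,0,0,0,0,255]],
])

```text
time_s: 22.9
ee_pos: [0.5704, 0.1473, 0.066]
eef_rot: [-3.141, -0.0, -1.735]
ft_force: [0.2, 0.5, 1.9]
finger_gap: 0.013
```

```bash
python3 ft.py
```

```text
[0.5704 0.1473 0.066 ] [-3.141 -0.    -1.734] [-0.3  -0.15  1.42] [-0.076  0.119  0.089] [0.018 0.019 0.018]
```

Emit:
drive_tool([
  [[0,0,0.012,0,0,0,255],[0,0,0,0,0,0,255]],
])

```text
time_s: 23.27
ee_pos: [0.5704, 0.1473, 0.066]
eef_rot: [-3.142, 0.0, -1.747]
ft_force: [0.3, 0.2, 0.3]
finger_gap: 0.0127
```

```bash
python3 ft.py
```

```text
[0.5704 0.1473 0.066 ] [-3.142 -0.    -1.746] [-0.22 -0.41  0.59] [-0.087  0.086  0.089] [0.006 0.035 0.029]
```

Emit:
drive_tool([
  [[0,0,0.012,0,0,0,255],[0,0,0,0,0,0,255]],
])

```text
time_s: 23.63
ee_pos: [0.5704, 0.1473, 0.066]
eef_rot: [-3.142, -0.0, -1.759]
ft_force: [-0.1, -0.1, 0.2]
finger_gap: 0.013
```

```bash
python3 ft.py
```

```text
[0.5704 0.1473 0.066 ] [-3.142  0.    -1.758] [-0.09 -0.45  0.46] [-0.08   0.082  0.068] [0.017 0.013 0.02 ]
```

Emit:
drive_tool([
  [[0,0,0.012,0,0,0,255],[0,0,0,0,0,0,255]],
])

```text
time_s: 24.0
ee_pos: [0.5704, 0.1474, 0.066]
eef_rot: [-3.142, 0.0, -1.771]
ft_force: [-0.6, -0.4, 1.1]
finger_gap: 0.013
```

```bash
python3 ft.py
```

```text
[0.5704 0.1473 0.066 ] [ 3.142  0.    -1.77 ] [-0.51 -0.36  0.95] [-0.085  0.129  0.053] [0.03  0.014 0.016]
```

Emit:
drive_tool([
  [[0,0,0.012,0,0,0,255],[0,0,0,0,0,0,255]],
])

```text
time_s: 24.37
ee_pos: [0.5704, 0.1473, 0.066]
eef_rot: [-3.142, -0.0, -1.783]
ft_force: [-0.1, -0.0, 1.6]
finger_gap: 0.0129
```

```bash
python3 ft.py
python3 - <<'E'
from h import *
c=cam('wrist');im=c['image'];cv2.imwrite('pics/w7.png',cv2.resize(im[100:350,140:500],(720,500),interpolation=3))
g=cv2.cvtColor(im,cv2.COLOR_BGR2HSV);m=((g[...,1]<45)&(g[...,2]>110)).astype(np.uint8)
k=max(cv2.findContours(m,0,1)[0],key=cv2.contourArea)[:,0]
# world-plane edge directions by Hough on plate contour
P=np.array([onz(c,*q,.07)[:2] for q in cv2.approxPolyDP(k.reshape(-1,1,2),3,True)[:,0].astype(float)])
D=np.roll(P,-1,0)-P
for d,p in zip(D,P):
    if np.hypot(*d)>.04: print(p.round(3),np.hypot(*d).round(3),((np.arctan2(d[1],d[0])+np.pi/4)%(np.pi/2)-np.pi/4).round(3))
E
```

```text
[0.5704 0.1473 0.066 ] [ 3.142 -0.    -1.782] [-0.15 -0.33  0.89] [-0.077  0.094  0.083] [0.015 0.017 0.01 ]
[0.629 0.069] 0.077 -0.162
[0.641 0.144] 0.062 -0.15
[0.65  0.206] 0.042 -0.182
[0.609 0.213] 0.06 -0.144
[0.529 0.085] 0.101 -0.156
```

View pics/w7.png

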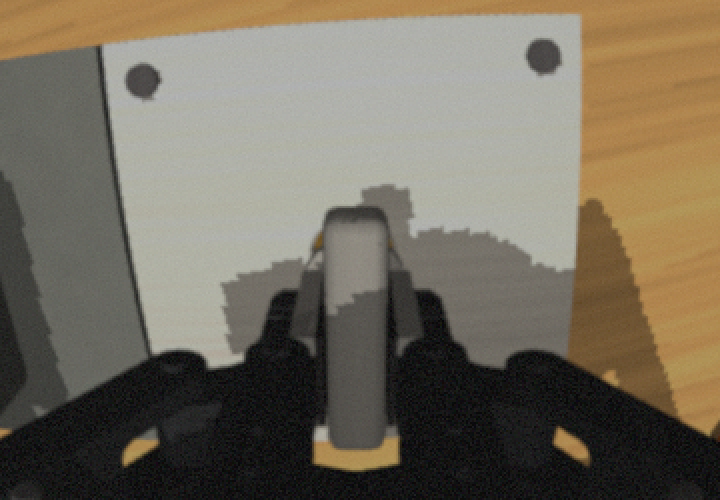

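The plate measures -0.155, so the stop is expected near tool yaw -1.726. The tool is at -1.78 with only friction torque (0.08), so I compare the bar and plate directions numerically.

Run:
```python
from h import *
W=[cam('wrist') for _ in range(5)];c=W[0];im=np.mean([w['image'] for w in W],0).astype(np.float32)
print(env.get_obs()['eef_rot'][2])
g=cv2.GaussianBlur(cv2.cvtColor(im,cv2.COLOR_BGR2GRAY),(3,3),0)
gx=cv2.Sobel(g,cv2.CV_32F,1,0)
def fit(pts,z):
    P=np.array([onz(c,u,v,z)[:2] for u,v in pts]);vx,vy,x0,y0=cv2.fitLine((P*1e3).astype(np.float32),cv2.DIST_HUBER,0,.01,.01).ravel()
    a=np.arctan2(vy,vx);return ((a+np.pi/4)%(np.pi/2)-np.pi/4).round(4),len(pts),(np.abs((P*1e3-[x0,y0])@[-vy,vx])).mean().round(2)
def sub(row,lo,hi):
    r=np.abs(row[lo:hi]);i=int(r.argmax());i=min(max(i,1),len(r)-2);a,b,d=r[i-1:i+2];return lo+i+.5*(a-d)/(a-2*b+d)
# bar: rows 212-315 ; left edge u~303, right edge u~334
for lo,hi in((299,308),(329,338)):
    print('bar',lo,fit([(sub(gx[v],lo,hi),v) for v in list(range(210,232))+list(range(290,318))],.126))
# plate right edge u~430 rows 112-230
print('plateR',fit([(sub(gx[v],420,436),v) for v in range(112,228)],.07))
gy=cv2.Sobel(g,cv2.CV_32F,0,1)
print('plateTop',fit([(u,sub(gy[:,u],100+5,100+25)) for u in range(200,425)],.07))
print('plateL',fit([(sub(gx[v],185,218),v) for v in range(125,265)],.07))
```

```text
-1.7820261288553203
bar 299 (np.float32(-0.2092), 50, np.float64(0.32))
bar 329 (np.float32(-0.1947), 50, np.float64(0.39))
plateR (np.float32(-0.1502), 116, np.float64(1.24))
plateTop (np.float32(-0.1524), 225, np.float64(0.66))
plateL (np.float32(-0.1521), 140, np.float64(0.04))
```

Emit:
drive_tool([
  [[0,0,0.015,0,0,0,255],[0,0,0,0,0,0,255]],
])

```text
time_s: 25.03
ee_pos: [0.5704, 0.1474, 0.066]
eef_rot: [-3.142, -0.0, -1.798]
ft_force: [-1.0, -0.5, 1.5]
finger_gap: 0.013
```

```bash
python3 ft.py
```

```text
[0.5704 0.1474 0.066 ] [-3.142  0.    -1.797] [ 0.08 -0.16  0.5 ] [-0.049  0.122  0.169] [0.03  0.051 0.027]
```

Emit:
drive_tool([
  [[0,0,0.015,0,0,0,255],[0,0,0,0,0,0,255]],
])

```text
time_s: 25.4
ee_pos: [0.5704, 0.1474, 0.0661]
eef_rot: [-3.142, -0.0, -1.813]
ft_force: [-0.1, 0.0, 0.5]
finger_gap: 0.013
```

```bash
python3 ft.py
```

```text
[0.5704 0.1473 0.066 ] [ 3.142 -0.    -1.812] [-0.56  0.12  0.65] [-0.024  0.153  0.234] [0.033 0.01  0.026]
```

Torque rose from 0.08 to 0.17 to about 0.23, so this is the stop (slightly above the 0.2 mark). I unwind at once to about zero torque before letting go.

Emit:
drive_tool([
  [[0,0,-0.025,0,0,0,255],[0,0,-0.02,0,0,0,255],[0,0,0,0,0,0,255]],
])

```text
time_s: 25.85
ee_pos: [0.5704, 0.1473, 0.066]
eef_rot: [3.142, 0.0, -1.766]
ft_force: [-0.0, 0.3, 1.4]
finger_gap: 0.0131
```

```bash
python3 ft.py
```

```text
[0.5704 0.1473 0.066 ] [ 3.142  0.    -1.767] [-0.38  0.    0.96] [-0.041  0.095  0.037] [0.014 0.019 0.016]
```

Emit:
drive_tool([
  [[0,0,-0.008,0,0,0,255],[0,0,0,0,0,0,60],[0,0,0,0,0,0,60],[0,0,0,0,0,0,60],[0,0,0,0,0,0,60],[0,0,0,0,0,0,60],[0,0,0,0,0,0,60],[0,0,0,0,0,0,60]],
])

```text
time_s: 26.72
ee_pos: [0.5704, 0.1473, 0.066]
eef_rot: [3.142, -0.0, -1.759]
ft_force: [-0.7, 0.7, -0.9]
finger_gap: 0.0653
```

Emit:
drive_tool([
  [[0,0,0,0,0,-0.5,60],[0,0,0,0,0,-1,60],[0,0,0,0,0,-2,60],[0,0,0,0,0,-2,60],[0,0,0,0,0,-2,60],[0,0,0,0,0,-2,60],[0,0,0,0,0,-1,60],[0,0,0,0,0,0,60],[0,0,0,0,0,0,60]],
])

```text
time_s: 27.47
ee_pos: [0.5706, 0.1473, 0.1715]
eef_rot: [-3.14, 0.0, -1.759]
ft_force: [-0.4, 0.5, 0.6]
finger_gap: 0.0652
```

Run:
```python
from h import *
c=cam('wrist');s=cam('side');o=env.get_obs();print(o['ee_pos'],o['ft_force'],o['finger_gap'])
L=[.5704,.1478,.119];u,v=map(int,proj(c,L));a,b=map(int,proj(s,L));print(u,v,a,b,proj(c,[.5704,.1478,.126]),[proj(s,[.5704,.1478,z]) for z in(.092,.126)])
cv2.imwrite('pics/w8.png',np.hstack([cv2.resize(c['image'][v-60:v+60,u-60:u+60],(480,480),interpolation=3),cv2.resize(s['image'][b-40:b+40,a-26:a+26],(312,480),interpolation=3)]))
cv2.imwrite('pics/w8f.png',c['image'])
```

```text
[0.56954881 0.14713268 0.16998436] [ 0.61458053 -0.46228157 -0.92079316] 0.06510729040735698
317 201 279 282 (np.float64(317.1479473506132), np.float64(204.4243829872393)) [(np.float64(279.592278407052), np.float64(297.77405320945525)), (np.float64(278.8741916496441), np.float64(278.7965835735737))]
```

View pics/w8.png

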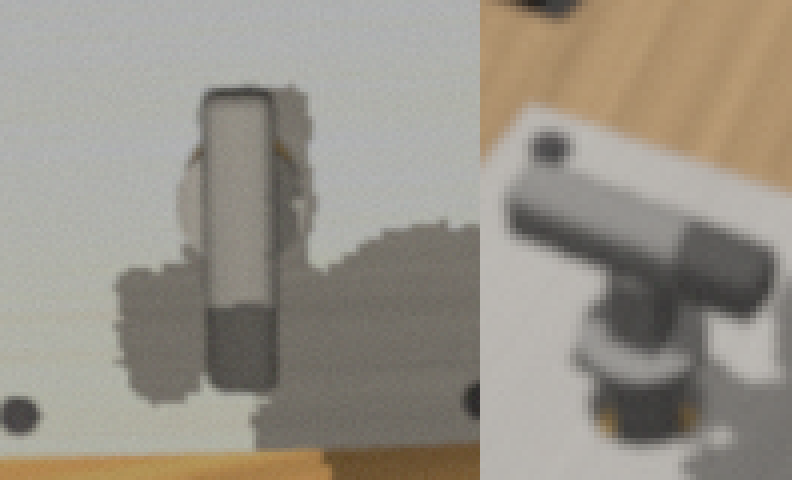

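The key stands alone and upright, bar at (240,240) in the left crop, collar close above the plate with the shank in the well. One numeric check of its angle and height before handing in.

Run:
```python
from h import *
W=[cam('wrist') for _ in range(5)];c=W[0];im=np.mean([w['image'] for w in W],0).astype(np.float32)
o=env.get_obs();print(o['ee_pos'],o['ft_force'].round(1))
g=cv2.GaussianBlur(cv2.cvtColor(im,cv2.COLOR_BGR2GRAY),(3,3),0)
gx=np.abs(cv2.Sobel(g,cv2.CV_32F,1,0));gy=np.abs(cv2.Sobel(g,cv2.CV_32F,0,1))
def sub(row,lo,hi):
    r=row[lo:hi];i=min(max(int(r.argmax()),1),len(r)-2);a,b,d=r[i-1:i+2];return lo+i+.5*(a-d)/(a-2*b+d)
def fit(pts,z):
    P=np.array([onz(c,u,v,z)[:2]*1e3 for u,v in pts]).astype(np.float32);vx,vy,x0,y0=cv2.fitLine(P,cv2.DIST_HUBER,0,.01,.01).ravel()
    return ((np.arctan2(vy,vx)+np.pi/4)%(np.pi/2)-np.pi/4).round(4),P.mean(0)
L=[(sub(gx[v],304,313),v) for v in range(168,210)];R_=[(sub(gx[v],321,331),v) for v in range(168,210)]
for z in(.126,.146):
    a,b=fit(L,z),fit(R_,z);print(z,a,b,'width',np.linalg.norm(a[1]-b[1]).round(2))
    print(' ends',[onz(c,317.5,v,z)[:2].round(4) for v in(sub(gy[:,317],160,172),sub(gy[:,317],230,246))])
print('plateBottom',fit([(u,sub(gy[:,u],245,262)) for u in range(265,330)],.07))
```

```text
[0.56990897 0.14721375 0.17010007] [0.  1.6 0.4]
0.126 (np.float32(-0.1575), array([583.358  , 153.18062], dtype=float32)) (np.float32(-0.1753), array([580.9984 , 140.86737], dtype=float32)) width 12.54
 ends [array([0.602, 0.141]), array([0.5423, 0.1524])]
0.146 (np.float32(-0.1425), array([588.43054, 151.45885], dtype=float32)) (np.float32(-0.1753), array([586.2837 , 140.25554], dtype=float32)) width 11.41
 ends [array([0.6054, 0.1404]), array([0.5511, 0.1508])]
plateBottom (np.float32(-0.1447), array([505.33438, 180.42397], dtype=float32))
```

```bash
python3 -c "
from rig import env
print(env.get_obs()['time_s'],env.close_job())"
```

```text
the job is handed in; nothing more can be done
27.8167 None
```

I took the steel T-key out of its holder, lowered it to the floor of the lock's socket and turned it clockwise to its stop. I then let go, and handed the job in at 27.8 s.

**Seated:** the floor was felt 20 mm below first contact, with about 6 N. In the last view the bar measures 60.8 mm long at the seated height, against 60 mm nominal. At 20 mm higher it would have measured about 55 mm.

**Locked:** the turn took a steady 0.08 N m or so, then rose to 0.17 and 0.23 N m, which I took as the stop. After release the key lies within about 0.02 rad of parallel to the winder.

**What disagreed or went wrong:**
- The last turning step averaged about 0.23 N m, slightly over the 0.2 N m mark. I unwound it straight away.
- The stop came when the gripper was about 0.06 rad past parallel to the winder. That is probably play and give in the grip, since the released key reads close to parallel.
- The first grasp closed on air, because the real fingertips end about 36 mm short of the stated TCP. It moved nothing, and I regripped lower.
- The first touch on the socket was about 2 mm off centre. I corrected it from the forces, with no more than about 7 N of contact.

I saw nothing else move. I did not measure the tin, cone and spool again before handing in.

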